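# Shut and padlock the tool chest

## Robot

A 7-joint arm with a two-finger parallel gripper is mounted at the origin on the work surface. World frame = base frame: x ahead of the robot, y to its left, z up, the work surface at z = 0. Lengths are in m, angles in rad, forces in N, time in s.
With the tool pointing down it reaches from about 0.425 to 0.975 m from the base axis. Payload 16.7 kg.
Tool frame: the origin (TCP) lies at the very end of the fingers, on their centre line; the grasp point (between the pads) lies 19 mm behind it (robot.hold_point_z is the distance from the TCP to the grasp point, in m); y points along the fingers, z is the direction in which the jaws open and shut, and the axes are right-handed (so a half turn about y gives the same grasp; the last joint's range is limited). The gripper opens to 85 mm and grips with 20 to 120 N. Pads are 22 mm wide; open, the fingers measure 114 mm over their backs; the gripper's body (76 mm by 85 mm) begins 54 mm behind the grasp point. The pads swing forward as they close: fully open they stand 13 mm farther back than shut.
Start: joints at [-1.365, 0.426, 0.074, 1.606, -0.034, 1.111, -0.067], TCP at [0.234, 0.633, 0.231] pointing down, gripper open.
Joint ranges: [-2.85, 2.85], [-0.5, 2.14], [-1.23, 1.37], [0.21, 2.46], [-1.02, 4.16], [0.16, 2.05], [-2.73, 2.73]. Speed limits (rad/s): [1.89, 1.89, 2.39, 2.39, 3.01, 3.01, 3.01].

## Interface

Orientations are given as a rotation vector (axis times angle).
In Python, from station import robot gives the robot as it stands.
- The arm moves only by the tool drive_tool, never from a script. Its argument "increments" is a list of rows, each a list of 7 numbers: the finger opening in mm, from 0 to 85.4, then the shift along the tool's x, y, z in mm, then the turn, a rotation vector about the tool's x, y, z in degrees. In form: [[claw, dx, dy, dz, rx, ry, rz], ...]. A call has 1 to 8 rows; each row is the pose to reach, as a shift and turn from the pose commanded when the call began, along the tool's axes at that moment; what a row does not reach only later rows make up. A row lasts 1/12 s, in which the tool goes at most 41.7 mm and 7.16 degrees, less where a joint would pass 70% of its speed; a pose out of reach is approached as far as the arm can. A call with a gripper value outside its range is refused whole. The fingers move at their own pace and stop on an object; the grip force is fixed at half the most. Time passes only in rows, so rows that repeat a pose let the fingers close. It gives the time, the measured TCP pose, the force and the opening at its end, in the units of the state.
- robot.read_state(): the state, without advancing time (a new reading comes with each control period).
- robot.get_image(name): name is "scene" or "side" or "wrist"; returns the picture (400x640x3 uint8, red, green, blue); there is no depth.
- robot.get_calibration(name): a dict with "intrinsics" (3x3 intrinsics, pixels), "dist_coeffs" ([k1, k2, p1, p2, k3] as OpenCV has them; the pictures are not rectified), "camera_from_world" (4x4, takes a point from world to camera coordinates). Camera axes: x right, y down, z forward; pixel columns grow to the right and rows downward; lengths in m; the calibration is good to about 2 mm. A picture is of the moment at which its call begins: read the wrist's pose just before it. get_calibration takes no time and is no camera call; for the wrist camera it gives the pose at the moment of the call.
- robot.job_done(): hands the job in, once; it reports no verdict.
The state is a dict: "time": time; "q": joint angles; "qd": joint speeds; "joint_efforts": joint torques, N m; "eef_pos": TCP position; "tcp_rot": TCP orientation; "ft_force": force on the tool from outside, world axes, zero at the start; "ft_torque": the same for the moment, N m; "width": finger opening in m.
Only numpy, scipy, OpenCV 4.12 (cv2) and the standard library are available. Lean on these libraries where they do the work, as an engineer would, in place of code of your own. Each camera call takes 0.05 s, during which the arm holds its last target. There are 200 camera calls.

## Task

Close the lid of the steel tool chest fully and lock it with the open padlock that sits in the pocket on its front: swing the shackle round so that its free leg goes down through the eye of the lid's lug into the padlock, and press it down until the hidden pawl clicks and keeps it down when you let go. Press with feeling, straight down and with no sideways strain, so that the shackle is neither jammed nor rammed against its stop; do not pull it out of the padlock, and leave the other things on the shelf where they are.

Things in the scene. Friction and masses are not known exactly. Their poses are not given: they have to be found in the camera images.
- lid (a joint): Flat lid of the chest, hinged on the upper back edge (95 mm behind the chest's centre, 105 mm up). 0 = fully closed, grows as it opens (rad). The stiff hinge holds it where it is left; a few newtons pressed down near the front edge lower it, and it stops firmly at 0.
- lid_edge (a point): Middle of the lid's front edge, on its upper face; the lid is 4 mm thick, 190 mm from hinge to front edge and 346 mm wide. A flat steel lug sticks 32 mm out of the front edge. Axes as the chest's when shut, turning with the lid.
- lug_eye (a point): Centre of the eye, a 15 mm round hole through the lug of the lid, on the lug's upper face. The lug is a plate 32 x 30 x 3 mm; with the lid shut it lies 1 mm above the padlock's top face, its upper side 4 mm above that face, with the eye over the toe hole.
- lock_top (a point): Centre of the top face of the brass padlock body, which is fixed in a steel pocket on the chest's front: 30 (x) x 60 (y) x 62 mm, top face level with the rim of the chest, 105 mm above the shelf. Axes as the chest's.
- toe_hole (a point): Mouth of the toe hole in the padlock's top face, 11.3 mm in diameter, 18 mm to +y of lock_top. In it, out of sight, are a spring-loaded pawl and, 1.5 mm of travel past the point where the pawl catches, a hard stop. How deep the works lie cannot be seen and differs from lock to lock by up to 8 mm.
- heel_hole (a point): Mouth of the heel hole in the padlock's top face, 10.5 mm in diameter, 18 mm to -y of lock_top. The heel leg stands in it with little play, turns freely and slides on the lift spring. The open shackle leans a little; going down it straightens, its crown shifting sideways by up to 2 mm, and it binds if whatever presses or grips it does not yield sideways (keep the sideways force under about 3 N).
- crown (a point): Middle of the crown of the shackle, on the bar's axis: a U of 10 mm round steel bar (110 g), legs 36 mm apart between axes, crown a half circle; top of the bar 5 mm above this point. Axes: z up along the legs, y from heel leg to toe leg. At the start y is turned 0.6 to 1.2 rad anticlockwise (from above) from the padlock's y: swung out to the front. Parallel to it, the toe is over its hole.
- toe_tip (a point): End of the short free leg (toe), 45 mm below crown, 18 mm to +y of it, 6 to 8 mm above the padlock's top when open; the last 5.5 mm taper to 5 mm diameter. Pressed on the crown without strain it goes down under 2 to 8 N, then 8 to 14 N as it forces the pawl back; the pawl snaps in, force dropping 2 to 5 N, with the tip 11.5 to 20.5 mm below the top face. Over 20 N it is jammed or on the stop.
- inflator: Black plastic rechargeable inflator standing upright, 70 x 52 x 130 mm; origin at the centre of its underside. To be left alone.
- jar: Glass jar with twist cap, 68 mm in diameter, 95 mm high; origin at the centre of its underside. To be left alone.
- lever1: Purple plastic tire lever lying flat, about 117 x 15 x 9 mm; origin under its middle, x along it. To be left alone.
- lever2: The second, equal tire lever beside the first. To be left alone.
- shackle: The shackle again: its origin is the lower end of the heel leg, on that leg's axis, 81 mm below and 18 mm to -y of crown. When open it rests on the lift spring with this point 28 mm deep in the heel hole and crown 53 mm above the padlock's top face; it can be pulled out, which is not wanted. If the pawl has not caught, the spring lifts it to there again.
- chest: Dark green-grey painted steel tool chest, fixed, 190 (x, front to back) x 340 (y) x 105 mm high without the lid; origin at the centre of its underside, on the shelf. Axes: -x points out of its front, where the padlock sits, y along the front, z up.

How it is judged:
By the outcome, as a careful person would: the job done as asked, in the order asked, and still so for the second after the job is handed in, with the robot touching nothing.
It also fails if it takes over 70 s, if anything falls off the work surface, if the arm or the gripper's body presses on something with over 40 N, if the wrist force passes 120 N, or if a joint passes its speed limit or range.

## Working session

There is one attempt and no reset: what is moved stays moved. The work goes in short steps, Python scripts to look and compute and a tool call to move; the robot and the scene stay as the last step left them, time stands still between calls to the robot, and variables do not carry over. Pictures are saved under pics/ and viewed, about 8 in all and at most 12, crops included, and the job is handed in when it is done.

Besides the shell and the picture viewer there is one more tool, called after "Request:" by a JSON object that holds its "fn" and its "kwargs". drive_tool: Moves the arm, as the interface text tells. Its arguments: {"type":"object","properties":{"increments":{"type":"array","items":{"type":"array","items":{"type":"number"}}}},"required":["increments"]}

```bash
mkdir -p pics
python3 - <<'E'
from station import robot
import cv2,numpy as np
s=robot.read_state(); print({k:np.round(v,3).tolist() for k,v in s.items()}, robot.hold_point_z)
for n in("scene","side"):
    c=robot.get_calibration(n); print(n,np.round(c["intrinsics"],1).tolist(),np.round(c["dist_coeffs"],3).tolist()); print(np.round(c["camera_from_world"],3).tolist())
a=robot.get_image("scene");b=robot.get_image("side")
np.save("scene0.npy",a);np.save("side0.npy",b)
cv2.imwrite("pics/a.png",a[...,::-1]);cv2.imwrite("pics/b.png",b[...,::-1])
E
ls
```

```text
{'time': 0.0, 'q': [-1.366, 0.427, 0.074, 1.607, -0.034, 1.111, -0.067], 'qd': [-0.001, -0.001, -0.001, -0.001, 0.0, 0.001, -0.001], 'joint_efforts': [0.001, -94.982, 3.762, -46.352, 0.019, 0.01, -0.0], 'eef_pos': [0.234, 0.633, 0.231], 'tcp_rot': [-1.554, 0.279, -0.278], 'ft_force': [0.362, -0.006, -0.007], 'ft_torque': [-0.049, 0.02, 0.053], 'width': 0.085} 0.0187
scene [[485.0, 0.0, 328.1], [0.0, 485.0, 209.0], [0.0, 0.0, 1.0]] [-0.034, 0.0, 0.0, 0.0, 0.0]
[[0.61, 0.792, 0.023, -0.388], [0.48, -0.346, -0.806, -0.178], [-0.63, 0.503, -0.591, 1.731], [0.0, 0.0, 0.0, 1.0]]
side [[463.9, 0.0, 319.3], [0.0, 463.9, 194.1], [0.0, 0.0, 1.0]] [-0.02, 0.0, 0.0, 0.0, 0.0]
[[-0.953, -0.304, 0.003, 0.558], [-0.195, 0.603, -0.773, 0.18], [0.233, -0.737, -0.634, 0.986], [0.0, 0.0, 0.0, 1.0]]
pics
scene0.npy
side0.npy
```

View pics/a.png

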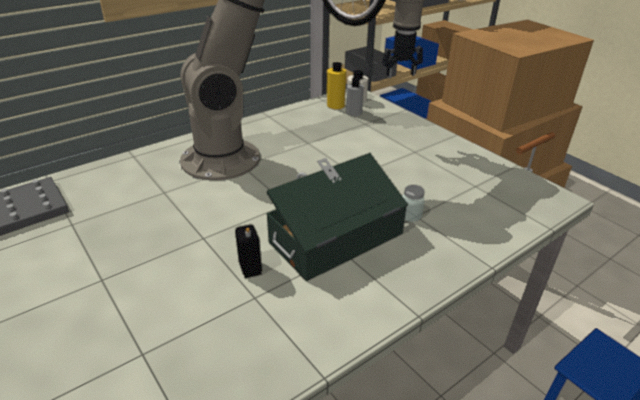

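View pics/b.png

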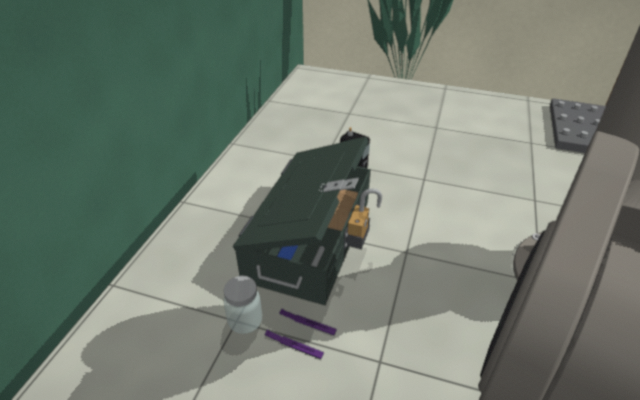

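The scene view shows the chest with its lid ajar (lug about (330,170)) and its front toward the robot. The side view shows the brass lock at (358,222), the shackle swung out at (372,195), the jar at (243,305) and the levers at (300,330). Next I enlarge both.

Run:
```python
import cv2,numpy as np
a=np.load("scene0.npy");b=np.load("side0.npy")
A=cv2.resize(a[140:290,230:430],(800,600),interpolation=cv2.INTER_CUBIC)
B=cv2.resize(b[125:305,225:395],(0,0),fx=3.3,fy=3.3,interpolation=cv2.INTER_CUBIC)
g=lambda x:(255*(x/255.)**.55).astype(np.uint8)
cv2.imwrite("pics/a2.png",g(A)[...,::-1]);cv2.imwrite("pics/b2.png",g(B)[...,::-1]);print(B.shape)
```

```text
(594, 561, 3)
```

View pics/a2.png

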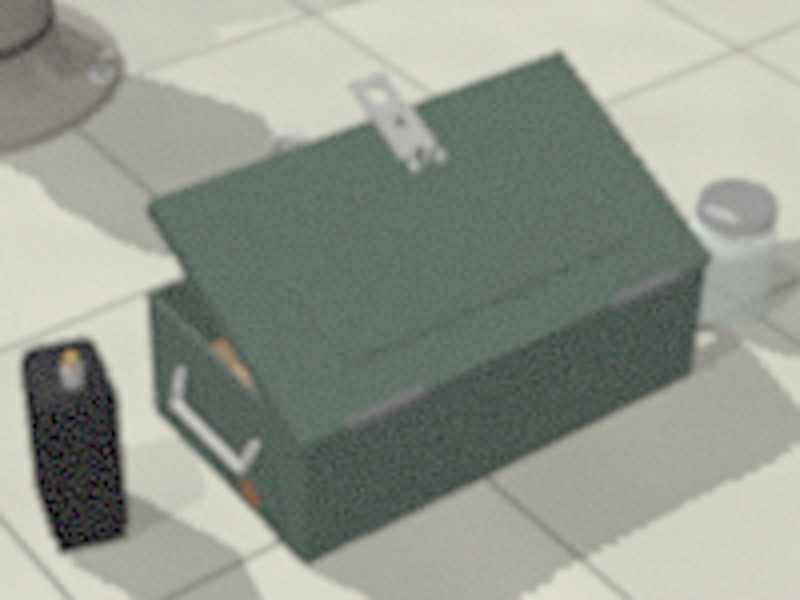

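View pics/b2.png

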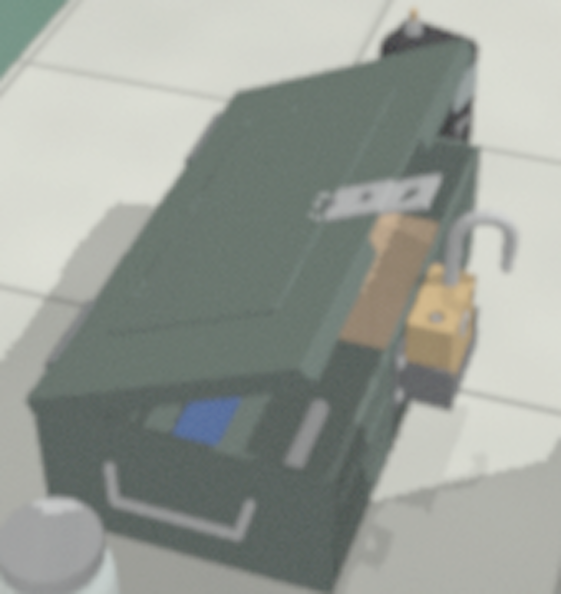

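```bash
cat > h.py <<'E'
import numpy as np,cv2
from station import robot
from scipy.optimize import least_squares
from scipy.spatial.transform import Rotation as R
def proj(c,P):
    M=c["camera_from_world"]; P=np.atleast_2d(P).astype(float)
    return cv2.projectPoints(P,cv2.Rodrigues(M[:3,:3])[0],M[:3,3],c["intrinsics"],np.array(c["dist_coeffs"]))[0][:,0]
def chest(p,P):
    P=np.atleast_2d(P); c,s=np.cos(p[2]),np.sin(p[2])
    return np.c_[p[0]+c*P[:,0]-s*P[:,1],p[1]+s*P[:,0]+c*P[:,1],P[:,2]]
def lid(th,P): # P rel. to hinge axis: (-dist,y,up)
    P=np.atleast_2d(P); c,s=np.cos(th),np.sin(th)
    return np.c_[.095+P[:,0]*c+P[:,2]*s*1,P[:,1],.105-P[:,0]*s+P[:,2]*c]
def calib(n): 
    c=robot.get_calibration(n); return {k:np.array(v,float) for k,v in c.items()}
E
python3 - <<'E'
from h import *
sc,sd=calib("scene"),calib("side")
C={"BL":(.095,-.17,0),"BR":(.095,.17,0),"FL":(-.095,-.17,0),"FLt":(-.095,-.17,.105),"FR":(-.095,.17,0)}
L={"hL":(0,-.173,.004),"hR":(0,.173,.004),"fL":(-.19,-.173,.004),"fR":(-.19,.173,.004),"t1":(-.222,-.015,.004),"t2":(-.222,.015,.004),
"eye":(-.21,0,.004)}
o=[("sc","BL",307.5,280),("sc","BR",403,233),("sc","FL",269.5,243),("sc","FLt",267.5,213),("sc","hL",307.5,250.5),("sc","hR",407,204.5),("sc","fL",267.5,191.2),("sc","fR",370,153.3),("sc","t1",317,161.2),("sc","t2",326.2,158),
("sd","FR",325.6,303.8),("sd","hR",234.7,245.6),("sd","hL",296.8,153.8),("sd","fL",368.9,138.6),("sd","FLt",369.8,169.8),("sd","t1",358.8,177.4),("sd","t2",355.6,188.5)]
def pt(p,k): return chest(p,C[k] if k in C else lid(p[3],L[k]))
cam={"sc":sc,"sd":sd}
f=lambda p:np.concatenate([proj(cam[c],pt(p,k))[0]-[u,v] for c,k,u,v in o])
best=min((least_squares(f,[.5,y,w,.4],loss="soft_l1") for y in(0,.3) for w in(0,.8,-.8,2,-2)),key=lambda r:r.cost)
p=best.x;print(p,best.cost)
for (c,k,*_),r in zip(o,f(p).reshape(-1,2)):print(c,k,np.round(r,1))
np.save("p.npy",p)
# shackle: padlock centre x offset unknown a ; toe hole (357.4,221), heel
d=lambda u,v,c,z:None
def ray(c,u,v,z):
    q=cv2.undistortPoints(np.array([[[u,v]]],float),c["intrinsics"],c["dist_coeffs"])[0,0]
    M=c["camera_from_world"];d=M[:3,:3].T@np.r_[q,1];o=-M[:3,:3].T@M[:3,3];return o+d*(z-o[2])/d[2]
inv=lambda P:R.from_euler("z",-p[2]).apply(P-np.r_[p[0],p[1],0])
for n,u,v,z in[("toehole",357.4,221,.105),("heel",362,209.8,.105),("crowntop",225+487/3.3,125+214/3.3,.163),("toetip",225+509/3.3,125+268/3.3,.112)]:
    P=ray(sd,u,v,z);print(n,P.round(4),inv(P).round(4))
print("edge",pt(p,"fL"),pt(p,"fR"),pt(p,"eye"))
E
```

```text
[ 0.59014807  0.06718088 -0.0196723   0.41665056] 31.682489986118593
sc BL [-0.5  0.7]
sc BR [0.  0.1]
sc FL [-0.5 -1.3]
sc FLt [-0.5 -1.1]
sc hL [-1.2 -0.9]
sc hR [ 1.7 -1.8]
sc fL [ 0.5 -0.6]
sc fR [ 0.2 -0.3]
sc t1 [-5.2  2.4]
sc t2 [-5.6  2.4]
sd FR [-0.9  3.8]
sd hR [-3.3  2.4]
sd hL [-1.4 -0.8]
sd fL [-3.8  0.7]
sd FLt [0.1 0. ]
sd t1 [ 1.2 -0.8]
sd t2 [ 0.5 -3.2]
toehole [0.4763 0.0836 0.105 ] [-0.1142  0.0141  0.105 ]
heel [0.4755 0.0461 0.105 ] [-0.1142 -0.0234  0.105 ]
crowntop [0.4572 0.0441 0.163 ] [-0.1324 -0.0257  0.163 ]
toetip [0.4415 0.0312 0.112 ] [-0.1479 -0.0389  0.112 ]
edge [[ 0.50963328 -0.10426848  0.18555077]] [[0.51643946 0.24166457 0.18555077]] [[0.49475092 0.06905781 0.19364476]]
```

```bash
cat >> h.py <<'E'
def move(target,ang_world=None,Rt=None,s=None):
    """shift (mm) and turn (deg) in tool axes to reach TCP target / orientation Rt"""
    s=s or robot.read_state(); A=R.from_rotvec(s["tcp_rot"]); d=A.inv().apply(np.array(target)-s["eef_pos"])*1000
    r=np.degrees((A.inv()*(Rt if Rt is not None else A)).as_rotvec()); return d.round(1),r.round(1)
E
python3 - <<'E'
from h import *
s=robot.read_state();A=R.from_rotvec(s["tcp_rot"]).as_matrix();print(A.round(3))
M=calib("wrist")["camera_from_world"];o=-M[:3,:3].T@M[:3,3];print("cam in tool",(A.T@(o-s["eef_pos"])).round(3),(M[:3,:3]@A).round(3))
# target: tool y down, z along world y or x
for z in([0,1,0],[0,-1,0],[1,0,0],[-1,0,0]):
    y=np.array([0,0,-1]);z=np.array(z);Rt=R.from_matrix(np.c_[np.cross(y,z),y,z]);print(z,move([.42,.06,.36],Rt=Rt))
E
```

```text
[[ 0.938 -0.     0.347]
 [-0.347 -0.001  0.938]
 [ 0.    -1.    -0.001]]
cam in tool [-0.067 -0.144 -0.   ] [[ 0.001 -0.     1.   ]
 [ 0.963 -0.269 -0.001]
 [ 0.269  0.963 -0.   ]]
[0 1 0] (array([ 373. , -128.7, -472.6]), array([  0.1, -20.3,  -0. ]))
[ 0 -1  0] (array([ 373. , -128.7, -472.6]), array([0.000e+00, 1.597e+02, 1.000e-01]))
[1 0 0] (array([ 373. , -128.7, -472.6]), array([ 0.1, 69.7,  0. ]))
[-1  0  0] (array([ 373. , -128.7, -472.6]), array([ 0.000e+00, -1.103e+02, -1.000e-01]))
```

Request:
{"fn": "drive_tool", "kwargs": {"increments": [[85,0,-40,0,0,0,0],[85,20,-70,-30,0,-5,0],[85,45,-100,-60,0,-10,0],[85,70,-100,-90,0,-15,0],[85,95,-100,-120,0,-20,0],[85,120,-100,-150,0,-20.3,0],[85,145,-100,-180,0,-20.3,0],[85,170,-100,-210,0,-20.3,0]]}}

```text
time: 0.77
eef_pos: [0.3213, 0.3745, 0.3312]
tcp_rot: [-1.571, 0.001, -0.0]
ft_force: [1.4, 0.6, 1.2]
width: 0.0849
```

Request:
{"fn": "drive_tool", "kwargs": {"increments": [[85,12,0,-38,0,0,0],[85,24,0,-76,0,0,0],[85,36,0,-114,0,0,0],[85,48,0,-152,0,0,0],[85,60,0,-190,0,0,0],[85,72,0,-228,0,0,0],[85,85,0,-260,0,0,0],[85,95,0,-290,0,0,0]]}}

```text
time: 1.43
eef_pos: [0.4161, 0.0845, 0.3314]
tcp_rot: [-1.57, 0.001, -0.001]
ft_force: [0.4, 0.6, 0.6]
width: 0.0848
```

Request:
{"fn": "drive_tool", "kwargs": {"increments": [[0,0,0,0,0,0,0],[0,0,0,0,0,0,0],[0,0,0,0,0,0,0],[0,0,0,0,0,0,0],[0,0,0,0,0,0,0]]}}

```text
time: 1.85
eef_pos: [0.4155, 0.0878, 0.3312]
tcp_rot: [-1.571, -0.001, 0.001]
ft_force: [-0.8, -0.0, -0.4]
width: 0.0251
```

Run:
```python
from h import *
import pickle
s=robot.read_state();c=calib("wrist");a=robot.get_image("wrist");pickle.dump((s,c,a),open("w1.pkl","wb"))
print(s["eef_pos"],s["ft_force"],s["width"])
cv2.imwrite("pics/w1.png",(255*(a/255.)**.7).astype(np.uint8)[...,::-1])
```

```text
[0.41549863 0.08776163 0.33117927] [-0.75356711 -0.01513733 -0.36011853] 0.02507657740796514
```

View pics/w1.png

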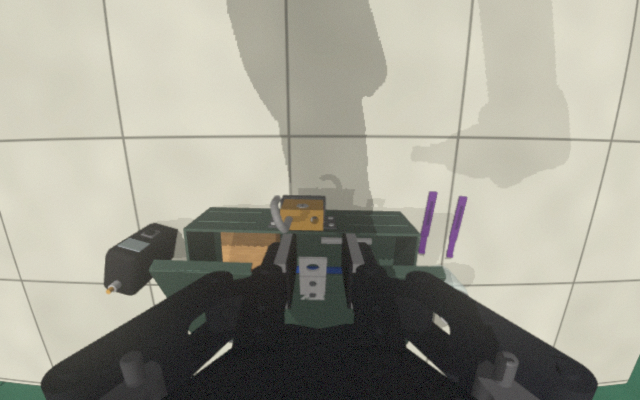

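The wrist view shows the lock at (303,213), the shackle at its left from (285,228) up to (277,200), and the lug at (312,270). Zooming in on it:

Run:
```python
import pickle
from h import *
s,c,a=pickle.load(open("w1.pkl","rb"))
cr=cv2.resize(a[190:300,250:350],(0,0),fx=5.4,fy=5.4,interpolation=cv2.INTER_CUBIC)
cv2.imwrite("pics/w1c.png",(255*(cr/255.)**.7).astype(np.uint8)[...,::-1]);print(c["intrinsics"])
```

```text
[[279.24304198   0.         318.73292346]
 [  0.         279.24304198 199.59967049]
 [  0.           0.           1.        ]]
```

View pics/w1c.png

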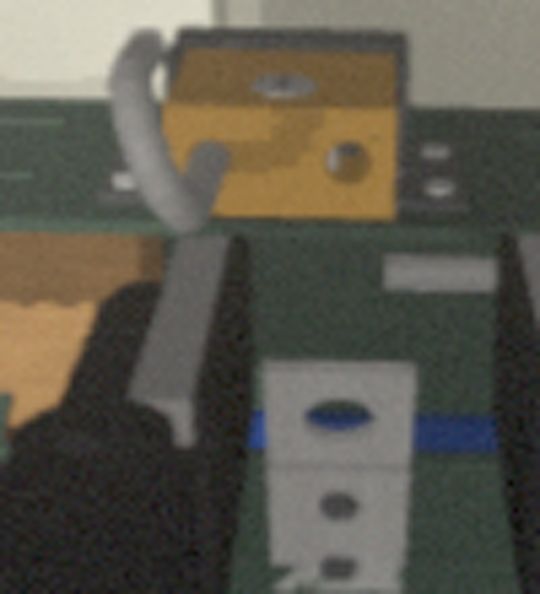

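```bash
cat >> h.py <<'E'
def ray(c,u,v,z):
    q=cv2.undistortPoints(np.array([[[u,v]]],float),c["intrinsics"],c["dist_coeffs"])[0,0]
    M=c["camera_from_world"];d=M[:3,:3].T@np.r_[q,1];o=-M[:3,:3].T@M[:3,3];return o+d*(z-o[2])/d[2]
E
python3 - <<'E'
import pickle
from h import *
s,c,a=pickle.load(open("w1.pkl","rb"));sd=calib("side")
for n,u,v,z in[("toehole",349,162,.105),("c1",162,100,.105),("c2",397,108,.105),("c3",397,217,.105),("heel",210,160,.105),("toetip",150,38,.112),("eye .194",340,417,.194)]+[("tape/arc",u,v,.15) for u,v in((190,215),(140,130),(125,80))]:
    P=ray(c,250+u/5.4,190+v/5.4,z);print(n,P.round(4))
# two-hyp projection of shackle in both views
h=np.array([.4755,.0475])
for al in (.6,.9,1.2,1.5,1.8):
    d=np.array([-np.sin(al+-.02),np.cos(al-.02)])
    P=[np.r_[h,.105],np.r_[h,.140],np.r_[h+.018*d,.158],np.r_[h+.036*d,.140],np.r_[h+.036*d,.113]]
    print(al,((proj(c,P)-[250,190])*5.4).round().tolist(),((proj(sd,P)-[225,125])*3.3).round().tolist())
E
```

```text
toehole [0.4809 0.0813 0.105 ]
c1 [0.4641 0.0333 0.105 ]
c2 [0.4662 0.0937 0.105 ]
c3 [0.4963 0.0938 0.105 ]
heel [0.4804 0.0451 0.105 ]
toetip [0.4457 0.0319 0.112 ]
eye .194 [0.5052 0.0806 0.194 ]
tape/arc [0.4778 0.0452 0.15  ]
tape/arc [0.4571 0.0345 0.15  ]
tape/arc [0.4452 0.0316 0.15  ]
0.6 [[219.0, 142.0], [204.0, 190.0], [262.0, 178.0], [331.0, 111.0], [333.0, 78.0]] [[452.0, 281.0], [455.0, 240.0], [467.0, 235.0], [475.0, 276.0], [472.0, 308.0]]
0.9 [[219.0, 142.0], [204.0, 190.0], [245.0, 161.0], [299.0, 78.0], [304.0, 47.0]] [[452.0, 281.0], [455.0, 240.0], [474.0, 233.0], [490.0, 271.0], [487.0, 303.0]]
1.2 [[219.0, 142.0], [204.0, 190.0], [224.0, 149.0], [259.0, 55.0], [267.0, 26.0]] [[452.0, 281.0], [455.0, 240.0], [480.0, 230.0], [502.0, 264.0], [498.0, 296.0]]
1.5 [[219.0, 142.0], [204.0, 190.0], [200.0, 144.0], [214.0, 44.0], [225.0, 16.0]] [[452.0, 281.0], [455.0, 240.0], [484.0, 225.0], [509.0, 254.0], [506.0, 286.0]]
1.8 [[219.0, 142.0], [204.0, 190.0], [176.0, 145.0], [167.0, 47.0], [181.0, 18.0]] [[452.0, 281.0], [455.0, 240.0], [485.0, 220.0], [512.0, 244.0], [508.0, 276.0]]
```

Request:
{"fn": "drive_tool", "kwargs": {"increments": [[0,36,0,17,0,0,0],[0,72,0,34,0,0,0],[0,109,20,52,0,0,0],[0,109,55,52,0,0,0],[0,109,90,52,0,0,0],[0,109,125,52,0,0,0],[0,109,130,52,0,0,0],[0,109,130,52,0,0,0]]}}

```text
time: 2.57
eef_pos: [0.5237, 0.1389, 0.1999]
tcp_rot: [-1.573, 0.003, 0.003]
ft_force: [0.8, -0.1, 0.8]
width: 0.0
```

Request:
{"fn": "drive_tool", "kwargs": {"increments": [[0,0,10,0,0,0,0],[0,0,20,0,0,0,0],[0,0,25,0,0,0,0],[0,0,30,0,0,0,0]]}}

```text
time: 2.9
eef_pos: [0.5252, 0.1392, 0.1717]
tcp_rot: [-1.57, -0.001, -0.001]
ft_force: [-0.5, 0.6, 3.1]
width: 0.0001
```

Request:
{"fn": "drive_tool", "kwargs": {"increments": [[0,0,8,0,0,0,0],[0,0,16,0,0,0,0],[0,0,24,0,0,0,0],[0,0,32,0,0,0,0],[0,0,40,0,0,0,0],[0,0,46,0,0,0,0],[0,0,50,0,0,0,0],[0,0,53,0,0,0,0]]}}

```text
time: 3.57
eef_pos: [0.5246, 0.1387, 0.1176]
tcp_rot: [-1.571, 0.001, 0.0]
ft_force: [-1.4, 0.4, 3.1]
width: -0.0002
```

Request:
{"fn": "drive_tool", "kwargs": {"increments": [[0,0,2,0,0,0,0],[0,0,4,0,0,0,0],[0,0,6,0,0,0,0],[0,0,6,0,0,0,0]]}}

```text
time: 3.9
eef_pos: [0.5249, 0.1388, 0.1121]
tcp_rot: [-1.571, 0.0, -0.001]
ft_force: [-0.4, -1.5, -0.3]
width: 0.0001
```

Request:
{"fn": "drive_tool", "kwargs": {"increments": [[0,0,1,0,0,0,0],[0,0,2,0,0,0,0],[0,0,2,0,0,0,0]]}}

```text
time: 4.15
eef_pos: [0.5249, 0.1388, 0.1103]
tcp_rot: [-1.571, 0.0, -0.001]
ft_force: [0.4, -0.5, 0.5]
width: 0.0001
```

Request:
{"fn": "drive_tool", "kwargs": {"increments": [[0,0,1,0,0,0,0],[0,0,1.5,0,0,0,0],[0,0,1.5,0,0,0,0]]}}

```text
time: 4.4
eef_pos: [0.5249, 0.1388, 0.1091]
tcp_rot: [-1.571, 0.0, -0.001]
ft_force: [-2.4, -0.4, 7.7]
width: 0.0003
```

Request:
{"fn": "drive_tool", "kwargs": {"increments": [[0,0,0.7,0,0,0,0],[0,0,0.7,0,0,0,0]]}}

```text
time: 4.57
eef_pos: [0.525, 0.1389, 0.109]
tcp_rot: [-1.57, 0.001, -0.001]
ft_force: [-7.0, -2.4, 21.0]
width: -0.0
```

Request:
{"fn": "drive_tool", "kwargs": {"increments": [[0,0,-30,0,0,0,0],[0,0,-65,0,0,0,0],[0,0,-100,0,0,0,0],[0,-30,-135,5,0,0,0],[0,-60,-141,11,0,0,0],[0,-65,-141,11,0,0,0],[0,-65,-141,11,0,0,0]]}}

```text
time: 5.15
eef_pos: [0.4586, 0.1506, 0.2499]
tcp_rot: [-1.568, -0.002, 0.0]
ft_force: [0.9, -0.2, -0.6]
width: -0.0002
```

Run:
```python
from h import *
import pickle
s=robot.read_state();c=calib("wrist");a=robot.get_image("wrist");pickle.dump((s,c,a),open("w2.pkl","wb"))
print(s["eef_pos"],s["q"],s["ft_force"])
u,v=proj(c,[.478,.06,.12])[0].astype(int)
u0,v0=u-50,v-50;print(u,v,u0,v0)
cr=cv2.resize(a[max(v0,0):v0+100,max(u0,0):u0+100],(0,0),fx=6,fy=6,interpolation=cv2.INTER_CUBIC)
cv2.imwrite("pics/w2c.png",(255*(cr/255.)**.7).astype(np.uint8)[...,::-1])
```

```text
[0.4585775  0.15061375 0.24994489] [-0.89924913  0.08214479  0.481866    2.0259834  -0.0460799   1.04147168
  1.17674745] [ 0.9463817  -0.18150409 -0.58997647]
231 209 181 159
```

View pics/w2c.png

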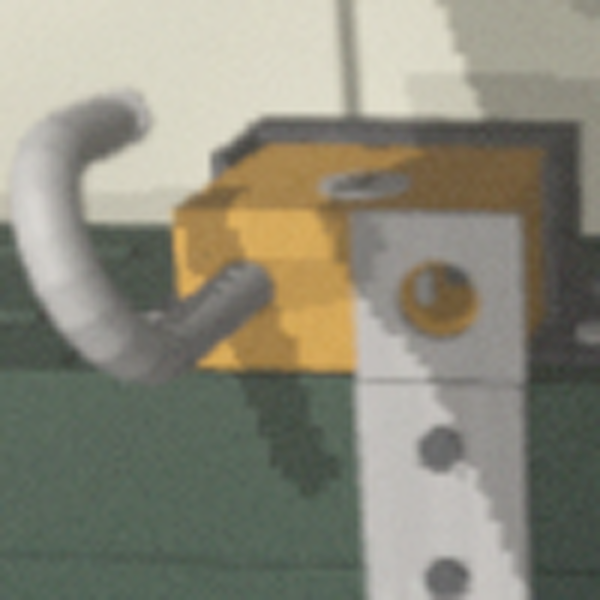

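The lid is shut and the lug's eye lies over the toe hole, at crop (440,298). The heel leg enters at (255,285) and the toe end is at (130,112).

Run:
```python
import pickle
from h import *
s,c,a=pickle.load(open("w2.pkl","rb"))
for n,u,v,z in[("eye",440,298,.109),("heel",257,285,.106),("toetip",132,113,.112),("lug c",525,212,.109),("lug c",350,212,.109)]:
    print(n,ray(c,181+u/6,159+v/6,z).round(4))
for h in([.4805,.045],[.4795,.0465]):
  for al in (1.6,1.75,1.9):
    d=np.array([-np.sin(al-.02),np.cos(al-.02)])
    P=[np.r_[h,.105],np.r_[h,.140],np.r_[np.array(h)+.018*d,.158],np.r_[np.array(h)+.036*d,.140],np.r_[np.array(h)+.036*d,.112]]
    print(al,((proj(c,P)-[181,159])*6).round().tolist())
```

```text
eye [0.4807 0.0813 0.109 ]
heel [0.4792 0.0476 0.106 ]
toetip [0.4464 0.0307 0.112 ]
lug c [0.4648 0.0973 0.109 ]
lug c [0.4648 0.0664 0.109 ]
1.6 [[245.0, 290.0], [174.0, 355.0], [115.0, 280.0], [148.0, 136.0], [211.0, 102.0]]
1.75 [[245.0, 290.0], [174.0, 355.0], [98.0, 282.0], [114.0, 139.0], [180.0, 105.0]]
1.9 [[245.0, 290.0], [174.0, 355.0], [81.0, 286.0], [82.0, 147.0], [151.0, 112.0]]
1.6 [[253.0, 285.0], [183.0, 349.0], [124.0, 274.0], [157.0, 130.0], [219.0, 96.0]]
1.75 [[253.0, 285.0], [183.0, 349.0], [107.0, 275.0], [123.0, 133.0], [188.0, 99.0]]
1.9 [[253.0, 285.0], [183.0, 349.0], [90.0, 279.0], [91.0, 140.0], [159.0, 106.0]]
```

Request:
{"fn": "drive_tool", "kwargs": {"increments": [[24,0,0,-30,0,-6,0],[24,0,0,-60,0,-12,0],[24,0,0,-90,0,-18,0],[24,1,0,-115,0,-24,0],[24,1,20,-115,0,-24,0],[24,1,50,-115,0,-24,0],[24,1,70,-115,0,-24,0],[24,1,70,-115,0,-24,0]]}}

```text
time: 5.87
eef_pos: [0.4593, 0.0337, 0.1755]
tcp_rot: [-1.548, -0.323, 0.332]
ft_force: [-1.1, 0.1, -1.7]
width: 0.0239
```

Run:
```python
from h import *
s=robot.read_state();print(s["eef_pos"],R.from_rotvec(s["tcp_rot"]).as_matrix()[:,2].round(3),s["width"],s["ft_force"])
c=calib("wrist");a=robot.get_image("wrist");cr=a[150:400,160:480]
cv2.imwrite("pics/w3.png",(255*(cv2.resize(cr,(0,0),fx=2.3,fy=2.3)/255.)**.7).astype(np.uint8)[...,::-1])
h=np.array([.4795,.047]);
```

```text
[0.45933933 0.03365227 0.17548223] [-0.405  0.914 -0.001] 0.023934268270639995 [-1.11252158  0.05181099 -1.73307883]
```

View pics/w3.png

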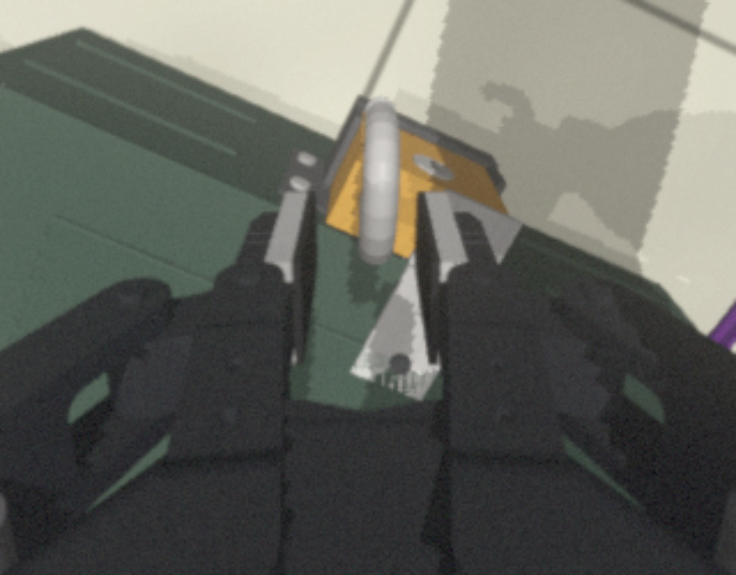

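The bar runs along the jaws' mid-plane at column 380, against the jaw centre at 366, so it lies about 3.5 mm toward tool +z. I shift by that, descend, and narrow the cage.

Request:
{"fn": "drive_tool", "kwargs": {"increments": [[24,0,0,3.5,0,0,0],[24,0,12,3.5,0,0,0],[24,0,24,3.5,0,0,0],[24,0,35,3.5,0,0,0],[14,0,35,3.5,0,0,0],[14,0,35,3.5,0,0,0]]}}

```text
time: 6.42
eef_pos: [0.4599, 0.0382, 0.145]
tcp_rot: [-1.546, -0.329, 0.328]
ft_force: [0.1, -0.4, -0.7]
width: 0.0137
```

Run:
```python
from h import *
s=robot.read_state();A=R.from_rotvec(s["tcp_rot"]);print(s["eef_pos"],s["width"],s["ft_force"],A.as_matrix()[:,2])
h=np.array([.4795,.047]);e=np.array(s["eef_pos"]);print("tcp rel heel in tool",A.inv().apply(e-np.r_[h,e[2]])*1000)
for k in range(0,113,7):
    w=np.radians(k);Q=R.from_rotvec([0,0,-w]);P=np.r_[h,0]+Q.apply(e-np.r_[h,0]);d=A.inv().apply(P-e)*1000;print(k,d.round(1))
```

```text
[0.45986878 0.03822546 0.14498292] 0.013713863000897436 [ 0.08798229 -0.39575952 -0.74531939] [-4.06249249e-01  9.13762282e-01 -1.99639062e-04]
tcp rel heel in tool [-2.15029210e+01 -9.56708294e-03 -4.26740290e-02]
0 [0. 0. 0.]
7 [ 0.2 -0.   2.6]
14 [ 0.6 -0.   5.2]
21 [ 1.4 -0.   7.7]
28 [ 2.5 -0.  10.1]
35 [ 3.9 -0.  12.3]
42 [ 5.5 -0.  14.4]
49 [ 7.4  0.  16.2]
56 [ 9.4  0.  17.8]
63 [11.7  0.  19.2]
70 [14.1  0.  20.2]
77 [16.6  0.  21. ]
84 [19.2  0.  21.4]
91 [21.8  0.  21.5]
98 [24.5  0.  21.3]
105 [27.   0.  20.8]
112 [29.5  0.  20. ]
```

Request:
{"fn": "drive_tool", "kwargs": {"increments": [[14,0.2,0,2.6,0,7,0],[14,0.6,0,5.2,0,14,0],[14,1.4,0,7.7,0,21,0],[14,2.5,0,10.1,0,28,0],[14,3.9,0,12.3,0,35,0],[14,5.5,0,14.4,0,42,0],[14,7.4,0,16.2,0,49,0],[14,9.4,0,17.8,0,56,0]]}}

```text
time: 7.08
eef_pos: [0.4615, 0.0587, 0.1455]
tcp_rot: [-1.523, 0.442, -0.443]
ft_force: [-0.3, 0.9, -0.1]
width: 0.014
```

Request:
{"fn": "drive_tool", "kwargs": {"increments": [[14,0.2,0,2.6,0,7,0],[14,0.6,0,5.2,0,14,0],[14,1.4,0,7.7,0,21,0],[14,2.5,0,10.1,0,28,0],[14,3.9,0,12.3,0,35,0],[14,5.5,0,14.4,0,42,0]]}}

```text
time: 7.58
eef_pos: [0.4738, 0.0681, 0.1455]
tcp_rot: [-1.324, 1.005, -1.005]
ft_force: [0.4, 0.1, -0.8]
width: 0.0142
```

Run:
```python
from h import *
s=robot.read_state();A=R.from_rotvec(s["tcp_rot"]);print(s["eef_pos"],s["width"],s["ft_force"],A.as_matrix()[:,2])
h=np.array([.4795,.047]);e=np.array(s["eef_pos"]);print("tcp rel heel in tool",A.inv().apply(e-np.r_[h,e[2]])*1000)
z=A.as_matrix()[:,2];print("z angle deg",np.degrees(np.arctan2(z[1],z[0])))
```

```text
[0.47384135 0.06808018 0.14549358] 0.014161417659419178 [ 0.37915184  0.05956553 -0.75992968] [0.96294812 0.26968184 0.00161947]
tcp rel heel in tool [-21.8251713    0.025758     0.23595545]
z angle deg 15.645356610680654
```

Request:
{"fn": "drive_tool", "kwargs": {"increments": [[14,0.2,0,2.6,0,7,0],[14,0.6,0,5.2,0,14,0],[14,1.3,0,7.4,0,20,0],[14,1.3,0,7.4,0,20,0]]}}

```text
time: 7.92
eef_pos: [0.4815, 0.0689, 0.1452]
tcp_rot: [-1.171, 1.264, -1.264]
ft_force: [0.4, -0.0, -0.5]
width: 0.0139
```

Run:
```python
from h import *
import pickle
s=robot.read_state();A=R.from_rotvec(s["tcp_rot"]);z=A.as_matrix()[:,2];print(s["eef_pos"],s["width"],s["ft_force"],"z angle",np.degrees(np.arctan2(z[1],z[0])))
c=calib("wrist");a=robot.get_image("wrist");pickle.dump((s,c,a),open("w4.pkl","wb"))
b=robot.get_image("side");np.save("side4.npy",b)
cr=cv2.resize(a[100:300,220:420],(500,500),interpolation=cv2.INTER_CUBIC);d=cv2.resize(b[160:260,310:370],(300,500),interpolation=cv2.INTER_CUBIC)
cv2.imwrite("pics/w4.png",(255*(np.hstack([cr,d])/255.)**.7).astype(np.uint8)[...,::-1])
```

```text
[0.48146423 0.06885609 0.14522273] 0.013915004507941848 [ 0.36885824 -0.0267006  -0.54199128] z angle -4.302047022282132
```

View pics/w4.png

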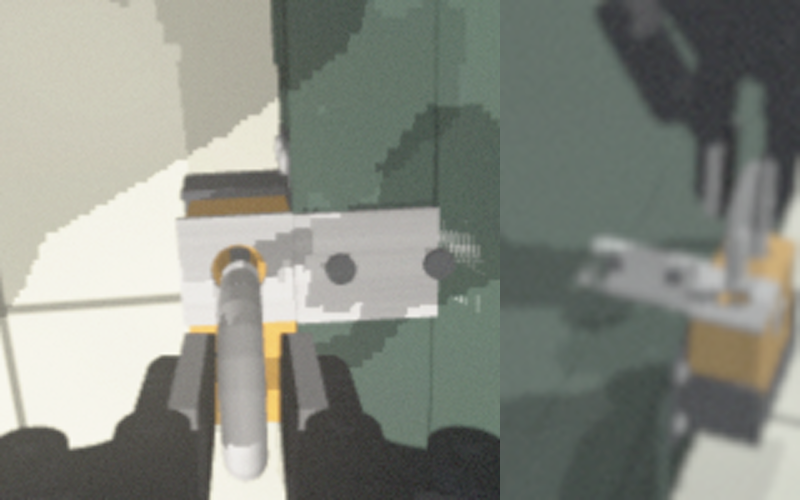

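Request:
{"fn": "drive_tool", "kwargs": {"increments": [[18,0,0,0,0,0,0],[18,0,0,-0.5,0,-1,0],[18,0,-10,-1,0,-1,0],[18,0,-25,-1,0,-3,0],[0,4,-37,-1.2,0,-3,0],[0,4,-37,-1.2,0,-3,0],[0,4,-37,-1.2,0,-3,0],[0,4,-37,-1.2,0,-3,0]]}}

```text
time: 8.68
eef_pos: [0.4788, 0.0646, 0.181]
tcp_rot: [-1.201, 1.222, -1.222]
ft_force: [-0.6, 0.4, 0.1]
width: 0.0002
```

Run:
```python
from h import *
import pickle
s=robot.read_state();A=R.from_rotvec(s["tcp_rot"]);print(s["eef_pos"],s["width"],s["ft_force"],A.as_matrix().round(3))
c=calib("wrist");a=robot.get_image("wrist");b=robot.get_image("side")
cr=cv2.resize(a[100:300,220:420],(500,500),interpolation=cv2.INTER_CUBIC);d=cv2.resize(b[160:260,310:370],(300,500),interpolation=cv2.INTER_CUBIC)
cv2.imwrite("pics/w5.png",(255*(np.hstack([cr,d])/255.)**.7).astype(np.uint8)[...,::-1])
```

```text
[0.47878577 0.06458132 0.18104279] 0.00022677781646403364 [-0.56473296  0.38452292  0.10417018] [[-0.017 -0.     1.   ]
 [-1.     0.001 -0.017]
 [-0.001 -1.    -0.   ]]
```

View pics/w5.png

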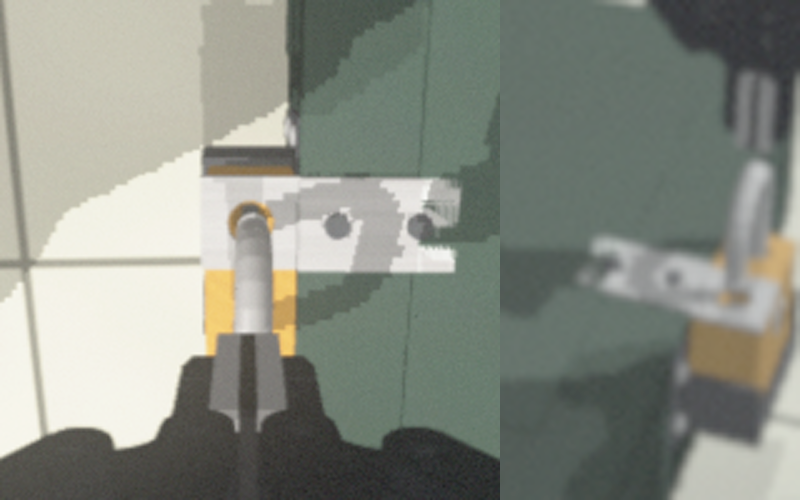

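The toe stands centred over the eye, at (250,220), and the fingertip is in line above the crown. I now press down gently.

Request:
{"fn": "drive_tool", "kwargs": {"increments": [[0,0,5,0,0,0,0],[0,0,10,0,0,0,0],[0,0,14,0,0,0,0],[0,0,15,0,0,0,0]]}}

```text
time: 9.12
eef_pos: [0.4785, 0.0641, 0.165]
tcp_rot: [-1.202, 1.223, -1.223]
ft_force: [-0.2, -0.4, 0.5]
width: -0.0003
```

Request:
{"fn": "drive_tool", "kwargs": {"increments": [[0,0,1,0,0,0,0],[0,0,2,0,0,0,0],[0,0,3,0,0,0,0],[0,0,3,0,0,0,0]]}}

```text
time: 9.45
eef_pos: [0.479, 0.0643, 0.163]
tcp_rot: [-1.201, 1.222, -1.222]
ft_force: [-0.4, -0.2, -0.1]
width: -0.0001
```

Request:
{"fn": "drive_tool", "kwargs": {"increments": [[0,0,1,0,0,0,0],[0,0,2,0,0,0,0],[0,0,3,0,0,0,0],[0,0,3,0,0,0,0]]}}

```text
time: 9.78
eef_pos: [0.479, 0.0643, 0.1601]
tcp_rot: [-1.201, 1.222, -1.222]
ft_force: [-0.6, -0.3, 2.3]
width: -0.0003
```

Request:
{"fn": "drive_tool", "kwargs": {"increments": [[0,0,0.7,0,0,0,0],[0,0,1.4,0,0,0,0],[0,0,2,0,0,0,0],[0,0,2,0,0,0,0]]}}

```text
time: 10.12
eef_pos: [0.479, 0.0643, 0.1581]
tcp_rot: [-1.201, 1.222, -1.223]
ft_force: [-0.0, -0.5, 2.4]
width: 0.0004
```

Request:
{"fn": "drive_tool", "kwargs": {"increments": [[0,0,0.7,0,0,0,0],[0,0,1.4,0,0,0,0],[0,0,2,0,0,0,0],[0,0,2,0,0,0,0]]}}

```text
time: 10.45
eef_pos: [0.479, 0.0643, 0.156]
tcp_rot: [-1.201, 1.222, -1.222]
ft_force: [-0.5, 0.6, 3.0]
width: -0.0001
```

Request:
{"fn": "drive_tool", "kwargs": {"increments": [[0,0,0.7,0,0,0,0],[0,0,1.4,0,0,0,0],[0,0,2,0,0,0,0],[0,0,2,0,0,0,0]]}}

```text
time: 10.78
eef_pos: [0.479, 0.0643, 0.154]
tcp_rot: [-1.201, 1.222, -1.223]
ft_force: [0.3, -1.2, 5.4]
width: -0.0001
```

Request:
{"fn": "drive_tool", "kwargs": {"increments": [[0,0,0.7,0,0,0,0],[0,0,1.4,0,0,0,0],[0,0,2,0,0,0,0],[0,0,2,0,0,0,0]]}}

```text
time: 11.12
eef_pos: [0.4791, 0.0642, 0.1521]
tcp_rot: [-1.201, 1.222, -1.223]
ft_force: [0.3, -1.0, 6.0]
width: -0.0002
```

Request:
{"fn": "drive_tool", "kwargs": {"increments": [[0,0,0.7,0,0,0,0],[0,0,1.4,0,0,0,0],[0,0,2,0,0,0,0],[0,0,2,0,0,0,0]]}}

```text
time: 11.45
eef_pos: [0.4791, 0.0642, 0.1501]
tcp_rot: [-1.201, 1.222, -1.223]
ft_force: [-0.1, -1.2, 6.7]
width: -0.0001
```

Request:
{"fn": "drive_tool", "kwargs": {"increments": [[0,0.3,0.7,0,0,0,0],[0,0.5,1.4,0,0,0,0],[0,0.5,2,0,0,0,0],[0,0.5,2,0,0,0,0]]}}

```text
time: 11.78
eef_pos: [0.4791, 0.0638, 0.1481]
tcp_rot: [-1.201, 1.222, -1.222]
ft_force: [0.6, 0.4, 5.9]
width: 0.0001
```

Request:
{"fn": "drive_tool", "kwargs": {"increments": [[0,0,0.7,0,0,0,0],[0,0,1.4,0,0,0,0],[0,0,2,0,0,0,0],[0,0,2,0,0,0,0]]}}

```text
time: 12.12
eef_pos: [0.4792, 0.0638, 0.1462]
tcp_rot: [-1.2, 1.222, -1.223]
ft_force: [-1.3, 0.7, 8.6]
width: -0.0
```

Request:
{"fn": "drive_tool", "kwargs": {"increments": [[0,0,0.4,0,0,0,0],[0,0,0.8,0,0,0,0],[0,0,0.8,0,0,0,0]]}}

```text
time: 12.37
eef_pos: [0.4793, 0.0638, 0.1455]
tcp_rot: [-1.2, 1.222, -1.223]
ft_force: [-0.7, 0.4, 9.7]
width: -0.0001
```

Request:
{"fn": "drive_tool", "kwargs": {"increments": [[0,0,0.4,0,0,0,0],[0,0,0.8,0,0,0,0],[0,0,0.8,0,0,0,0]]}}

```text
time: 12.62
eef_pos: [0.4792, 0.0638, 0.1447]
tcp_rot: [-1.2, 1.222, -1.222]
ft_force: [-0.1, 0.3, 7.3]
width: 0.0002
```

Request:
{"fn": "drive_tool", "kwargs": {"increments": [[0,0,0.4,0,0,0,0],[0,0,0.4,0,0,0,0]]}}

```text
time: 12.78
eef_pos: [0.4792, 0.0639, 0.1443]
tcp_rot: [-1.2, 1.222, -1.222]
ft_force: [-1.5, -0.7, 9.7]
width: -0.0002
```

Request:
{"fn": "drive_tool", "kwargs": {"increments": [[0,0,0.4,0,0,0,0],[0,0,0.4,0,0,0,0]]}}

```text
time: 12.95
eef_pos: [0.4792, 0.0638, 0.1439]
tcp_rot: [-1.2, 1.222, -1.223]
ft_force: [-0.7, 0.5, 9.5]
width: 0.0
```

Request:
{"fn": "drive_tool", "kwargs": {"increments": [[0,0,0.4,0,0,0,0],[0,0,0.4,0,0,0,0]]}}

```text
time: 13.12
eef_pos: [0.4792, 0.0638, 0.1435]
tcp_rot: [-1.2, 1.222, -1.223]
ft_force: [-0.4, 0.4, 8.8]
width: -0.0002
```

Request:
{"fn": "drive_tool", "kwargs": {"increments": [[0,0,0.4,0,0,0,0],[0,0,0.4,0,0,0,0]]}}

```text
time: 13.28
eef_pos: [0.4793, 0.0638, 0.1431]
tcp_rot: [-1.2, 1.222, -1.223]
ft_force: [0.1, -0.6, 10.1]
width: -0.0004
```

Request:
{"fn": "drive_tool", "kwargs": {"increments": [[0,0,0.4,0,0,0,0],[0,0,0.4,0,0,0,0]]}}

```text
time: 13.45
eef_pos: [0.4792, 0.0638, 0.1427]
tcp_rot: [-1.2, 1.222, -1.223]
ft_force: [-1.1, -0.0, 10.5]
width: 0.0
```

Request:
{"fn": "drive_tool", "kwargs": {"increments": [[0,0,0.4,0,0,0,0],[0,0,0.4,0,0,0,0]]}}

```text
time: 13.62
eef_pos: [0.4793, 0.0638, 0.1423]
tcp_rot: [-1.2, 1.222, -1.223]
ft_force: [-1.4, -0.9, 10.0]
width: -0.0
```

Request:
{"fn": "drive_tool", "kwargs": {"increments": [[0,0,0.4,0,0,0,0],[0,0,0.4,0,0,0,0]]}}

```text
time: 13.78
eef_pos: [0.4792, 0.0638, 0.1419]
tcp_rot: [-1.2, 1.222, -1.223]
ft_force: [-1.0, -1.9, 10.5]
width: 0.0003
```

Request:
{"fn": "drive_tool", "kwargs": {"increments": [[0,0.2,0.4,-0.3,0,0,0],[0,0.2,0.4,-0.3,0,0,0]]}}

```text
time: 13.95
eef_pos: [0.4788, 0.0636, 0.1414]
tcp_rot: [-1.2, 1.222, -1.223]
ft_force: [0.6, -0.4, 4.9]
width: -0.0004
```

Request:
{"fn": "drive_tool", "kwargs": {"increments": [[0,0,0.4,0,0,0,0],[0,0,0.4,0,0,0,0]]}}

```text
time: 14.12
eef_pos: [0.4789, 0.0636, 0.141]
tcp_rot: [-1.2, 1.222, -1.223]
ft_force: [0.9, -0.1, 6.6]
width: 0.0003
```

Request:
{"fn": "drive_tool", "kwargs": {"increments": [[0,0,0.4,0,0,0,0],[0,0,0.4,0,0,0,0]]}}

```text
time: 14.28
eef_pos: [0.4789, 0.0636, 0.1406]
tcp_rot: [-1.2, 1.222, -1.223]
ft_force: [0.0, -0.9, 7.3]
width: -0.0
```

The force fell from 10.5 to about 5 N at z ≈ 0.1415, which is the click. I release and check that the shackle stays down.

Request:
{"fn": "drive_tool", "kwargs": {"increments": [[0,0,-1,0,0,0,0],[0,0,-2,0,0,0,0],[0,0,-3,0,0,0,0],[0,0,-3,0,0,0,0]]}}

```text
time: 14.62
eef_pos: [0.4785, 0.0636, 0.1435]
tcp_rot: [-1.201, 1.223, -1.222]
ft_force: [-0.4, 1.1, -0.0]
width: 0.0001
```

Request:
{"fn": "drive_tool", "kwargs": {"increments": [[0,0,-20,0,0,0,0],[0,0,-50,0,0,0,0],[0,0,-80,0,0,0,0],[0,0,-100,0,0,0,0],[0,0,-100,0,0,0,0]]}}

```text
time: 15.03
eef_pos: [0.4802, 0.0637, 0.2466]
tcp_rot: [-1.196, 1.221, -1.222]
ft_force: [0.2, -0.2, 0.3]
width: 0.0002
```

Run:
```python
from h import *
s=robot.read_state();print(s["eef_pos"],s["ft_force"])
a=robot.get_image("wrist");b=robot.get_image("side")
cr=cv2.resize(a[100:300,220:420],(400,400),interpolation=cv2.INTER_CUBIC);d=cv2.resize(b[120:260,240:380],(400,400),interpolation=cv2.INTER_CUBIC)
cv2.imwrite("pics/w6.png",(255*(np.hstack([cr,d])/255.)**.7).astype(np.uint8)[...,::-1])
```

```text
[0.48024596 0.06370467 0.24664482] [ 0.19244839 -0.22851788  0.2841927 ]
```

View pics/w6.png

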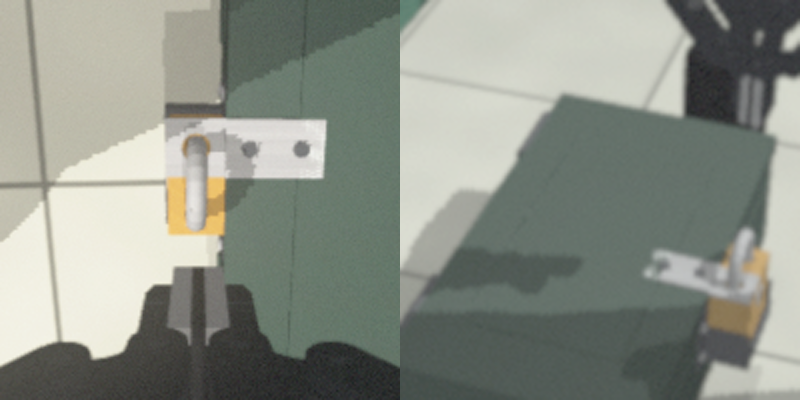

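The lid lies flat, and the shackle passes through the eye and stays low after release. Force was 0 N with the tip only about 2 mm above the click height, so the spring did not lift the shackle.

```bash
python3 -c "
from station import robot
print(robot.job_done())"
```

```text
the job is handed in; nothing more can be done
None
```

The chest lid is shut and the padlock is locked; I handed the job in at about 15 s of the 70 s allowed.

- **Lid:** I pressed it down near the front edge until it stopped firmly at z ≈ 0.109 m. The force there reached about 21 N.
- **Shackle swing:** I moved the shackle round with the jaws loosely around it, about 14 mm open. The camera showed the toe centred over the lug's eye before I pressed.
- **Pressing:** I pressed the crown straight down with closed fingers. Vertical force was at most 10.5 N and sideways force at most about 2 N. The force fell from 10.5 to 4.9 N at about 21.5 mm of travel, which I read as the pawl clicking. I pressed about 1 mm further, reaching 7.3 N and no hard stop.
- **After release:** The force read 0 N with the tip 2 mm above the click height. The last pictures show the lid flat and the shackle still down through the eye, with nothing touching it.

**Disagreements:**
- **Swing angle:** The shackle measured about 1.9–2.0 rad swung out in two cameras, not the 0.6–1.2 rad stated. I swung it by the measured angle.
- **Possible false click:** The force also dipped once earlier, from 9.7 to 7.3 N. I took it for sensor noise because it rose again straight after.
- **Not rechecked:** I did not recheck the inflator, jar and levers at the end, but the gripper never worked near them.

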